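Present a colour standard to the inspection camera

ROBOT

A 7-joint arm with a two-finger parallel gripper is mounted at the origin on the work surface. World frame = base frame: x ahead of the robot, y to its left, z up, the work surface at z = 0. Lengths are in m, angles in rad, forces in N, time in s.
With the tool pointing down it reaches from about 0.425 to 0.925 m from the base axis. Payload 6.8 kg.
Tool frame: the origin (TCP) lies at the very end of the fingers, on their centre line; the grasp point (between the pads) lies 19 mm behind it; z points along the fingers, y is the direction in which the jaws open and shut (so a half turn about z gives the same grasp; the last joint's range is limited). The gripper opens to 85 mm and grips with 20 to 120 N. Pads are 22 mm wide; open, the fingers measure 114 mm over their backs; the gripper's body (76 mm by 85 mm) begins 54 mm behind the grasp point. The pads swing forward as they close: fully open they stand 13 mm farther back than shut.
Start: joints at [1.199, 0.477, 0.022, 1.555, -0.011, 1.109, -0.083], TCP at [0.176, -0.652, 0.231] pointing down, gripper open.
Joint ranges: [-2.96, 2.96], [-0.34, 2.1], [-1.41, 1.46], [0.24, 2.44], [-1.37, 4.51], [0.17, 1.92], [-2.96, 2.96]. Speed limits (rad/s): [2.39, 2.39, 3.14, 3.14, 3.14, 3.14, 3.14].

INTERFACE

Orientations are given as a unit quaternion [w, x, y, z].
In Python, from station import bot gives the robot as it stands.
- The arm moves only by the tool move_arm, never from a script. Its argument "commands" is text: rows parted by semicolons, each of 7 numbers parted by spaces: the opening, from 0 (shut) to 1 (fully open), then the shift along the tool's x, y, z in cm, then the turn, a rotation vector about the tool's x, y, z in degrees. In form: gripper tx ty tz rx ry rz; .... A call has 1 to 12 rows; each row shifts and turns the commanded pose from where the row before left it, along the tool's axes as they then stand; what a row does not reach is not made up. A row lasts 1/12 s, in which the tool goes at most 41.7 mm and 7.16 degrees, less where a joint would pass 70% of its speed; a pose out of reach is approached as far as the arm can. A call with a gripper value outside its range is refused whole. The fingers move at their own pace and stop on an object; "force" is the grip in N (left out, the last holds). Time passes only in rows, so rows that do not move let the fingers close. It gives the time, the measured TCP pose, the force and the opening at its end, in the units of the state.
- bot.get_obs(): the state, without advancing time (a new reading comes with each control period).
- bot.read_camera(name): name is "scene" or "top"; returns a dict with "img" (384x512x3 uint8, red, green, blue), "K" (3x3 intrinsics, pixels), "distortion" ([k1, k2, p1, p2, k3] as OpenCV has them; the pictures are not rectified), "rvec" (rotation vector, rad) and "tvec" (3), from world to camera coordinates, as OpenCV has them. Camera axes: x right, y down, z forward; pixel columns grow to the right and rows downward; lengths in m; the calibration is good to about 2 mm. A picture is of the moment at which its call begins. There is no depth.
- bot.hand_in(): hands the job in, once; it reports no verdict.
The state is a dict: "t": time; "q": joint angles; "joint_vel": joint speeds; "joint_torque": joint torques, N m; "eef_pos": TCP position; "tool_rot": TCP orientation; "contact_force": force on the tool from outside, world axes, zero at the start; "torque": the same for the moment, N m; "gripper_width": opening from 0.0 (shut) to 1.0 (fully open).
Only numpy, scipy, OpenCV 4.12 (cv2) and the standard library are available. Lean on these libraries where they do the work, as an engineer would, in place of code of your own. Each camera call takes 0.05 s, during which the arm holds its last target. There are 200 camera calls.

TASK

Set up the inspection camera for its colour check: first seat the white reference block flat and square, fully home, in the black pocket in front of the camera and let go of it. Then draw the blue-capped amber standard out of the rack and hold it still and upright in the air, centred straight above the seated block at the height of the camera's lens, with one of its broad faces square to the lens. Finish while still holding it there; leave the other two standards in the rack and everything else on the table where it is.

Things in the scene. Friction and masses are not known exactly. Their poses are not given: they have to be found in the camera images.
- pocket (a point): Centre of the pocket's flat floor, 10 mm above the table, on the fixed inspection stand: a black block 110 x 90 mm, 22 mm high, with an aluminium foot plate running from it to the camera. The pocket is 66 mm along its x by 46 mm along its y, 12 mm deep, its mouth sloped 3 mm wider over the top 5 mm, open at the top: 3 mm of play on each side of the block. z up. The camera stands on its -y side; nothing is overhead.
- view (a point): Viewing point in empty air where the standard's centre is held: straight above the pocket's centre, 140 mm above the table (lens height), axes parallel to the pocket's. The lens (black barrel, 44 mm across, on a white housing 60 mm wide with its top 169 mm above the table) is 120 mm away on the -y side, looking along +y; broad faces must look along this y.
- block_center (a point): White ceramic reference block, 60 mm (its x) x 40 mm (its y) x 30 mm high, about 150 g, lying flat on a thin blue mat on the table at the start. The point is its centre, 15 mm above its underside; z up. Fully seated in the pocket its centre is 15 mm above the pocket floor and its upper 18 mm stand out of the pocket. It fits with its x along the pocket's x, either way round.
- blue_center (a point): The standard to present: upright slab of solid amber glass, 32 mm wide (its x) x 16 mm thick (its y) x 78 mm tall, sides straight; the top 18 mm are a blue plastic cap. Origin at its centre, 39 mm above its foot; z up. The two broad faces look along +y and -y and are alike. About 70 g. Starts in a slot of the rack, axes parallel to the rack's, its foot 34 mm below the rack's top face.
- white_center (a point): Another standard, to be left in its slot: upright slab of solid amber glass, 32 mm wide (its x) x 16 mm thick (its y) x 78 mm tall, sides straight; the top 18 mm are a white plastic cap. Origin at its centre, 39 mm above its foot; z up. The two broad faces look along +y and -y and are alike. About 70 g. Starts in a slot of the rack, axes parallel to the rack's, its foot 34 mm below the rack's top face.
- green_center (a point): Another standard, to be left in its slot: upright slab of solid amber glass, 32 mm wide (its x) x 16 mm thick (its y) x 78 mm tall, sides straight; the top 18 mm are a green plastic cap. Origin at its centre, 39 mm above its foot; z up. The two broad faces look along +y and -y and are alike. About 70 g. Starts in a slot of the rack, axes parallel to the rack's, its foot 34 mm below the rack's top face.
- rack: Fixed grey rack, 60 mm (x) x 180 mm (y) x 44 mm high; origin at the centre of its underside. Three slots at y = -60, 0 and +60 mm, each 35 x 19 mm and 34 mm deep (play 1.5 mm on each side). Which standard is in which slot varies.
- bottle: Bystander: amber bottle with white cap, 64 mm across, 150 mm high; origin at the centre of its underside.
- jar: Bystander: white jar with blue lid, 60 mm across, 70 mm high; origin at the centre of its underside.
- beaker: Bystander: glass beaker, 68 mm across, 80 mm high; origin at the centre of its underside.
- dispenser: Bystander: hand-held white dispenser lying on the table, about 245 mm long along its x, 40 mm wide, 40 mm high; origin on the table under it, 95 mm from its butt (-x end) and 150 mm from its tip.
- tray: Bystander: blue open tray, 100 x 75 x 30 mm; origin at the centre of its underside.
Not all that is in view belongs to the job. Leave any pink, purple or yellow look-alike of the rack alone.

How it is judged:
By the outcome, as a careful person would: the job done as asked, in the order asked, and still so for the second after the job is handed in, while the arm keeps its last pose, push and grip.
It also fails if it takes over 56 s, if anything falls off the work surface, if the arm or the gripper's body presses on something with over 40 N, if the wrist force passes 120 N, or if a joint passes its speed limit or range.

## Working session

There is one attempt and no reset: what is moved stays moved. The work goes in short steps, Python scripts to look and compute and a tool call to move; the robot and the scene stay as the last step left them, time stands still between calls to the robot, and variables do not carry over. Pictures are saved under pics/ and viewed, about 8 in all and at most 12, crops included, and the job is handed in when it is done.

Besides the shell and the picture viewer there is one more tool, called as name(argument=value, ...) on one line, values as JSON. move_arm: Moves the arm, as the interface text tells. Its arguments: {"type":"object","properties":{"commands":{"type":"string"},"force":{"type":"number"}},"required":["commands"]}

```bash
mkdir -p pics
cat > h.py <<'E'
import numpy as np, cv2
from station import bot
def cam(n):
    c=bot.read_camera(n); c={k:np.array(v) for k,v in c.items()}
    c['R']=cv2.Rodrigues(c['rvec'].astype(float))[0]; c['t']=c['tvec'].astype(float).ravel(); c['C']=-c['R'].T@c['t']; return c
def rays(c,px):
    u=cv2.undistortPoints(np.array(px,float).reshape(-1,1,2),c['K'],c['distortion']).reshape(-1,2)
    d=np.c_[u,np.ones(len(u))]@c['R']; return d/np.linalg.norm(d,axis=1)[:,None]
def plane(c,px,z):
    d=rays(c,px); return c['C']+d*((z-c['C'][2])/d[:,2])[:,None]
def tri(a,pa,b,pb):
    out=[]
    for d,e in zip(rays(a,pa),rays(b,pb)):
        s=np.linalg.lstsq(np.c_[d,-e],b['C']-a['C'],rcond=None)[0]
        p,q=a['C']+s[0]*d,b['C']+s[1]*e; out.append(np.r_[(p+q)/2,np.linalg.norm(p-q)])
    return np.array(out)
def proj(c,P): return cv2.projectPoints(np.array(P,float).reshape(-1,1,3),c['rvec'].astype(float),c['tvec'].astype(float),c['K'],c['distortion'])[0].reshape(-1,2)
E
python3 - <<'E'
from h import *
np.set_printoptions(precision=3,suppress=True)
for n in('scene','top'):
    c=cam(n); cv2.imwrite(f'pics/{n}0.png',cv2.resize(c['img'][:,:,::-1],(800,600),interpolation=cv2.INTER_CUBIC)); cv2.imwrite(f'pics/{n}0raw.png',c['img'][:,:,::-1]); print(n,c['C'],c['K'].ravel(),c['distortion'],c['R'][2])
print(bot.get_obs())
E
```

```text
scene [1.07  0.638 0.919] [357.765   0.    258.077   0.    357.765 196.548   0.      0.      1.   ] [-0.026  0.     0.     0.     0.   ] [-0.518 -0.491 -0.701]
top [0.342 0.077 1.609] [420.698   0.    261.166   0.    420.698 184.963   0.      0.      1.   ] [-0.135  0.     0.     0.     0.   ] [ 0.115 -0.001 -0.993]
{'t': 0.1, 'q': array([ 1.199,  0.478,  0.022,  1.556, -0.011,  1.109, -0.083]), 'joint_vel': array([-0.001, -0.002, -0.   , -0.001, -0.   ,  0.001, -0.   ]), 'joint_torque': array([  0.005, -59.776,   1.614, -28.196,   0.013,   0.005,  -0.   ]), 'eef_pos': array([ 0.176, -0.651,  0.23 ]), 'tool_rot': array([-0.001,  0.991,  0.132, -0.   ]), 'contact_force': array([ 0.557, -0.274, -0.085]), 'torque': array([-0.017,  0.006, -0.013]), 'gripper_width': 0.9998160561064078}
```

View pics/scene0.png

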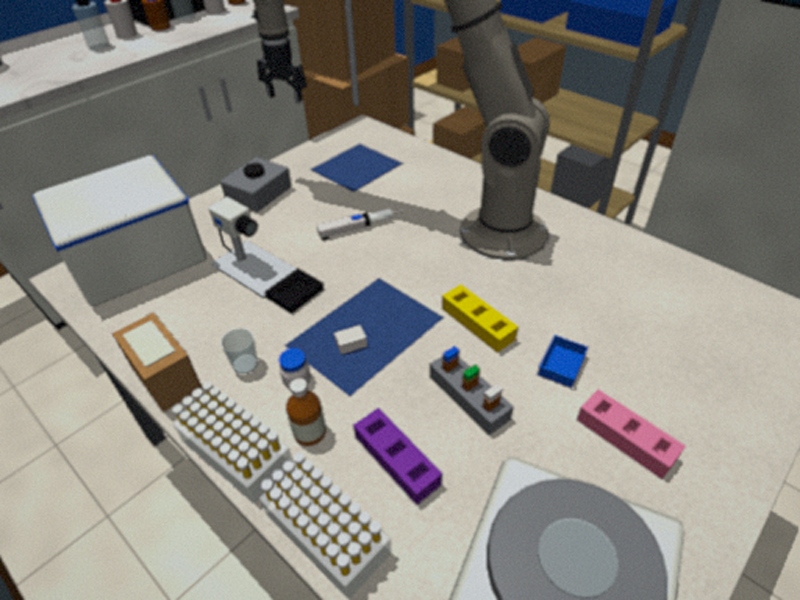

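View pics/top0.png

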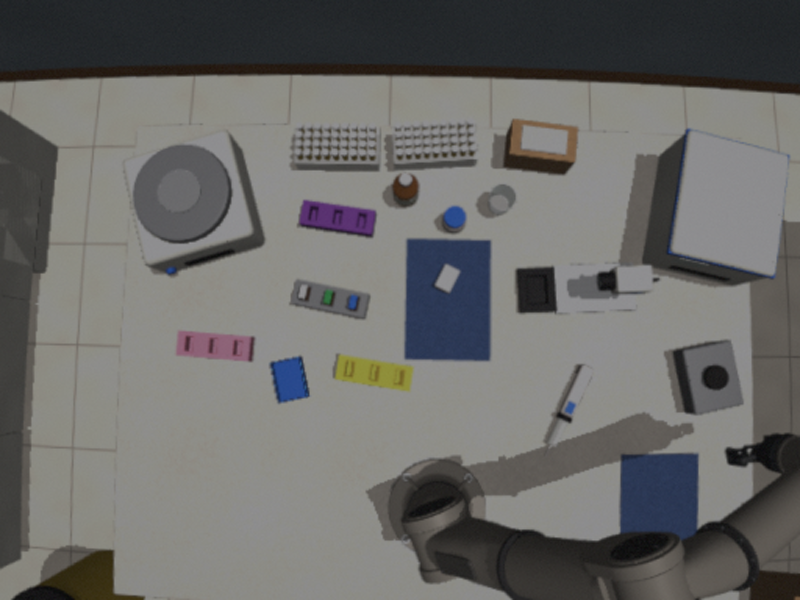

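Scene picture (800 px scale): candidates for the blue standard are the blue cap in the grey rack at scene (451,354) / top (353,302), with the jar lid (292,360), tray (563,360) and mats as other blue things. Green and white caps are at scene (471,374) and (493,397). The block is on the mat at scene (350,340) / top (447,278), with white caps and vial tops as its look-alikes. The pocket is at scene (295,290) / top (537,290). The grey rack is the right one; the yellow, purple and pink ones are decoys.

Run:
```python
import cv2,numpy as np
s=cv2.imread('pics/scene0raw.png');t=cv2.imread('pics/top0raw.png')
def crop(im,u,v,w=66,h=50): 
    x,y=int(u-w/2),int(v-h/2); print(x,y); return cv2.resize(im[y:y+h,x:x+w],(396,300),interpolation=cv2.INTER_CUBIC)
a=np.hstack([crop(s,224,216),crop(s,300,248)]);b=np.hstack([crop(t,286,178),crop(t,211,191)])
out=np.vstack([a,b]); out=cv2.convertScaleAbs(out,alpha=1.3)
cv2.imwrite('pics/c1.png',out)
def crop2(im,u,v): return crop(im,u,v)
cv2.imwrite('pics/c2.png',cv2.convertScaleAbs(np.hstack([crop(s,188,185),crop(t,345,186)]),alpha=1.8))
```

```text
191 191
267 223
253 153
178 166
155 160
312 161
```

View pics/c1.png

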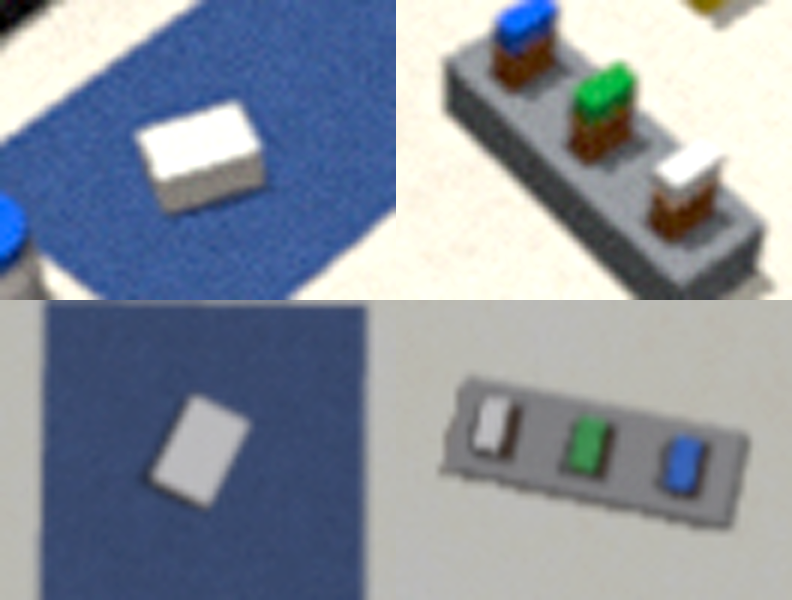

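View pics/c2.png

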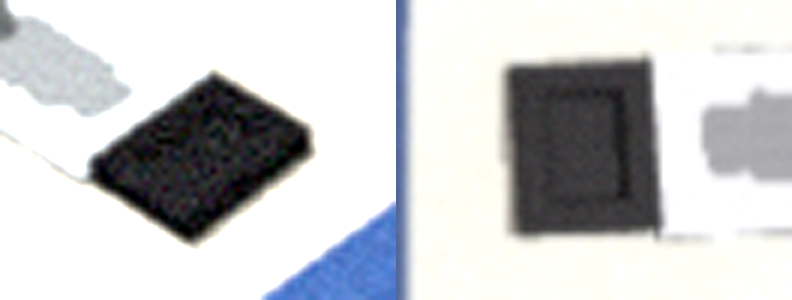

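The crops confirm it. Top left shows the white block (scene about (224,216) raw). On the right is the grey rack with blue, green and white caps, each clear of its neighbours. c2 shows the black stand with its pocket, and the plate and camera on the image-right side, which is world -y. Now I'll measure with masks.

```bash
cat > m.py <<'E'
from h import *
np.set_printoptions(precision=4,suppress=True)
F=6
def mask(img,fn,box):
    x,y,w,h=box; im=cv2.resize(img[y:y+h,x:x+w],None,fx=F,fy=F,interpolation=cv2.INTER_CUBIC).astype(int)
    m=fn(im[...,0],im[...,1],im[...,2]).astype(np.uint8)
    m=cv2.morphologyEx(m,cv2.MORPH_OPEN,np.ones((5,5)))
    cs,_=cv2.findContours(m,cv2.RETR_EXTERNAL,cv2.CHAIN_APPROX_NONE); c=max(cs,key=cv2.contourArea)
    return (c.reshape(-1,2)+0.5)/F-0.5+[x,y]
def cen(p):
    M=cv2.moments(p.astype(np.float32)); return np.array([M['m10'],M['m01']])/M['m00']
def rect(c,p,z):
    P=plane(c,p,z)[:,:2]; (cx,cy),(w,h),a=cv2.minAreaRect((P*1000).astype(np.float32))
    if w<h: w,h,a=h,w,a+90
    return np.array([cx,cy,w,h,(a+90)%180-90])
E
python3 - <<'E'
from m import *
S,T=cam('scene'),cam('top')
def blue(r,g,b): return (b>120)&(b-r>70)
sb=mask(S['img'],lambda r,g,b:(r>175),(205,200,40,30)); tb=mask(T['img'],lambda r,g,b:r>105,(270,160,32,36))
z=tri(S,[cen(sb)],T,[cen(tb)]); print('block tri',z); zb=z[0,2]
for zz in(zb,.031): print('block',zz,rect(S,sb,zz),rect(T,tb,zz))
for n,(bs,bt),fs,ft in(('blue',((277,218,22,18),(218,180,16,22)),blue,lambda r,g,b:b-r>50),('green',((290,230,20,15),(202,180,16,20)),lambda r,g,b:g-r>50,lambda r,g,b:g-r>35)):
    s=mask(S['img'],fs,bs);t=mask(T['img'],ft,bt)
    print(n,tri(S,[cen(s)],T,[cen(t)]),rect(T,t,.088),rect(S,s,.088),len(s))
# rack + stand in top
r=mask(T['img'],lambda r,g,b:r<118,(183,175,58,32)); 
for zz in(.044,.0): print('rack',zz,rect(T,r,zz))
k=mask(T['img'],lambda r,g,b:r<85,(325,165,36,40))
for zz in(.022,0.): print('stand top',zz,rect(T,k,zz))
k2=mask(S['img'],lambda r,g,b:r<75,(165,165,48,40))
for zz in(.022,0.): print('stand scene',zz,rect(S,k2,zz))
# corners
for n,c,p in(('T',T,k),('S',S,k2),('rackT',T,r)):
    q=cv2.boxPoints(cv2.minAreaRect((plane(c,p,.022)[:,:2]*1000).astype(np.float32))); print(n,q.round(1).tolist())
print(S['img'][185,188],S['img'][172,165],T['img'][186,345],T['img'][170,345])
E
```

```text
block tri [[ 0.554  -0.0172  0.0291  0.0024]]
block 0.029094044314913414 [553.0989 -16.3109  57.7237  38.1569 -25.5606] [554.8744 -18.0481  59.1282  39.0539 -25.7574]
block 0.031 [554.2063 -14.9106  57.6001  38.0752 -25.5606] [554.6178 -17.9336  59.0569  39.0068 -25.7575]
blue [[0.4865 0.2065 0.0862 0.0031]] [487.2387 205.1504  32.6449  16.7801 -10.5815] [487.0635 208.674   32.5188  16.9265 -11.162 ] 129
green [[0.4977 0.2652 0.084  0.0027]] [498.0153 263.8447  31.4758  16.0396 -10.7836] [499.3412 268.3817  33.9236  20.2587 -14.1061] 147
rack 0.044 [495.5915 264.5006 189.6926  65.6713  79.1974]
rack 0.0 [499.9062 269.774  195.0248  67.5173  79.1974]
stand top 0.022 [ 530.1984 -235.5333  111.3242   95.8213    3.4101]
stand top 0.0 [ 532.8055 -239.8637  112.8671   97.1494    3.41  ]
stand scene 0.022 [ 535.5251 -225.5131  117.2748  106.0094    3.7093]
stand scene 0.0 [ 522.413  -246.6766  120.1497  108.6081    3.7093]
T [[471.79998779296875, -191.0], [477.5, -286.70001220703125], [588.5999755859375, -280.0], [582.9000244140625, -184.39999389648438]]
S [[473.6000061035156, -176.39999389648438], [480.3999938964844, -282.20001220703125], [597.5, -274.6000061035156], [590.5999755859375, -168.8000030517578]]
rackT [[447.0, 178.89999389648438], [512.4000244140625, 166.39999389648438], [548.5, 355.3999938964844], [483.1000061035156, 367.8999938964844]]
[23 28 23] [118 120 122] [32 29 32] [121 121 116]
```

Measured, averaged over the two views:

| Item | Position (m) | Yaw | Height and size check |
|---|---|---|---|
| Block | (0.554, -0.017) | -25.7° | top 0.029–0.031, size 59x39 mm |
| Pocket | (0.5305, -0.236) | 3.5° | within reach |
| Blue standard | (0.487, 0.2065) | -10.8° | cap 32x16 mm, height 0.086 |

All of this fits the text. The views differ by about 2 mm, which is the stated calibration error. Next is a small planner that prints rows for me to write.

```bash
cat > plan.py <<'E'
import sys
from h import *
from scipy.spatial.transform import Rotation as R
def state():
    o=bot.get_obs(); q=o['tool_rot']; r=R.from_quat([q[1],q[2],q[3],q[0]]); return o,r
def plan(p,yaw,n=None):
    """to TCP p, tool y at world angle yaw (deg), z down: per-row step"""
    o,r=state(); y=np.radians(yaw); Y=np.array([np.cos(y),np.sin(y),0]);Z=np.array([0,0,-1.]);t=R.from_matrix(np.c_[np.cross(Y,Z),Y,Z])
    rv=(r.inv()*t).as_rotvec(degrees=True); d=np.array(p)-o['eef_pos']
    print('t',o['t'],'pos',o['eef_pos'].round(4),'w',round(o['gripper_width'],3),'F',o['contact_force'].round(2),'tilt/turn',rv.round(2),'total tool cm',(r.inv().apply(d)*100).round(2), 'F_torque',o['torque'].round(2))
    n=n or int(max(np.ceil(np.linalg.norm(d)/.035),np.ceil(np.linalg.norm(rv)/6),1))
    for i in range(n):
        print((r.inv().apply(d/n)*100).round(2),(rv/n).round(2)); r=r*R.from_rotvec(rv/n,degrees=True)
if __name__=='__main__':
    a=list(map(float,sys.argv[1:])); plan(a[:3],a[3],int(a[4]) if len(a)>4 else None)
E
python3 plan.py .554 -.017 .14 -115.7 24
```

```text
t 0.2 pos [ 0.1759 -0.6513  0.2307] w 1.0 F [-0.42  0.14 -0.04] tilt/turn [-6.000e-02  3.000e-02  4.081e+01] total tool cm [ 53.04 -51.37   9.12] F_torque [-0.02  0.02  0.01]
[ 2.21 -2.14  0.38] [-0.   0.   1.7]
[ 2.15 -2.2   0.38] [-0.   0.   1.7]
[ 2.08 -2.27  0.38] [-0.   0.   1.7]
[ 2.01 -2.33  0.38] [-0.   0.   1.7]
[ 1.94 -2.39  0.38] [-0.   0.   1.7]
[ 1.87 -2.44  0.38] [-0.   0.   1.7]
[ 1.8  -2.5   0.38] [-0.   0.   1.7]
[ 1.72 -2.55  0.38] [-0.   0.   1.7]
[ 1.64 -2.6   0.38] [-0.   0.   1.7]
[ 1.57 -2.65  0.38] [-0.   0.   1.7]
[ 1.49 -2.69  0.38] [-0.   0.   1.7]
[ 1.41 -2.74  0.38] [-0.   0.   1.7]
[ 1.33 -2.78  0.38] [-0.   0.   1.7]
[ 1.24 -2.81  0.38] [-0.   0.   1.7]
[ 1.16 -2.85  0.38] [-0.   0.   1.7]
[ 1.07 -2.88  0.38] [-0.   0.   1.7]
[ 0.99 -2.91  0.38] [-0.   0.   1.7]
[ 0.9  -2.94  0.38] [-0.   0.   1.7]
[ 0.81 -2.97  0.38] [-0.   0.   1.7]
[ 0.72 -2.99  0.38] [-0.   0.   1.7]
[ 0.63 -3.01  0.38] [-0.   0.   1.7]
[ 0.54 -3.03  0.38] [-0.   0.   1.7]
[ 0.45 -3.04  0.38] [-0.   0.   1.7]
[ 0.36 -3.06  0.38] [-0.   0.   1.7]
```

move_arm(commands="1 2.2 -2.1 0 0 0 1.7; 1 2.1 -2.2 0 0 0 1.7; 1 2.1 -2.3 0 0 0 1.7; 1 2.0 -2.3 0 0 0 1.7; 1 1.9 -2.4 0 0 0 1.7; 1 1.9 -2.4 0 0 0 1.7; 1 1.8 -2.5 0 0 0 1.7; 1 1.7 -2.5 0 0 0 1.7; 1 1.6 -2.6 0 0 0 1.7; 1 1.6 -2.6 0 0 0 1.7; 1 1.5 -2.7 0 0 0 1.7; 1 1.4 -2.7 0 0 0 1.7", force=40)

```text
t: 1.2
eef_pos: [0.3649, -0.3352, 0.2313]
tool_rot: [0.0, 0.999, -0.047, 0.0]
contact_force: [0.1, 0.6, 0.4]
gripper_width: 1.001
```

move_arm(commands="1 1.3 -2.8 0.7 0 0 1.7; 1 1.2 -2.8 0.7 0 0 1.7; 1 1.2 -2.9 0.7 0 0 1.7; 1 1.1 -2.9 0.7 0 0 1.7; 1 1.0 -2.9 0.7 0 0 1.7; 1 0.9 -2.9 0.7 0 0 1.7; 1 0.8 -3.0 0.7 0 0 1.7; 1 0.7 -3.0 0.7 0 0 1.7; 1 0.6 -3.0 0.7 0 0 1.7; 1 0.5 -3.0 0.7 0 0 1.7; 1 0.4 -3.0 0.7 0 0 1.7; 1 0.4 -3.1 0.7 0 0 1.7")

```text
t: 2.2
eef_pos: [0.5527, -0.0177, 0.1469]
tool_rot: [0.0, 0.975, -0.223, -0.0]
contact_force: [0.2, 0.3, 0.8]
gripper_width: 0.997
```

move_arm(commands="1 0 0 0 0 0 0; 1 0 0 0 0 0 0")

```text
t: 2.37
eef_pos: [0.5525, -0.0167, 0.1467]
tool_rot: [-0.0, 0.975, -0.22, -0.0]
contact_force: [-0.9, -1.0, -0.0]
gripper_width: 0.995
```

```bash
python3 plan.py .554 -.017 .06 -115.7 4
python3 - <<'E'
from h import *
o=[]
T=cam('top');S=cam('scene')
cr=lambda im,u,v:cv2.resize(im[int(v)-45:int(v)+45,int(u)-60:int(u)+60,::-1],(400,300),interpolation=cv2.INTER_CUBIC)
cv2.imwrite('pics/a.png',np.hstack([cr(S['img'],224,200),cr(T['img'],286,178)]))
E
```

```text
t 2.3667 pos [ 0.5525 -0.0167  0.1467] w 0.995 F [-0.88 -1.02 -0.05] tilt/turn [-0.02  0.06  0.25] total tool cm [ 0.15 -0.03  8.67] F_torque [-0.   -0.01 -0.07]
[ 0.04 -0.01  2.17] [-0.    0.02  0.06]
[ 0.04 -0.01  2.17] [-0.    0.02  0.06]
[ 0.04 -0.01  2.17] [-0.    0.02  0.06]
[ 0.04 -0.01  2.17] [-0.    0.02  0.06]
```

View pics/a.png

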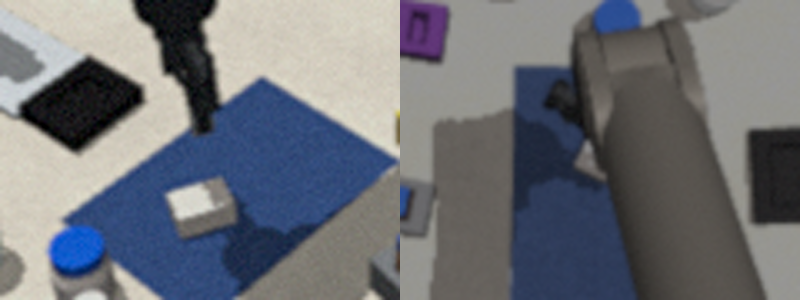

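The arm stands over the block with the fingers either side of it, and the surroundings are clear. Descending.

move_arm(commands="1 0.2 0 2.2 0 0 0.2; 1 0 0 2.2 0 0 0; 1 0 0 2.2 0 0 0; 1 0 0 2.0 0 0 0; 1 0 0 1.5 0 0 0; 1 0 0 1.5 0 0 0; 1 0 0 0.8 0 0 0; 1 0 0 0.6 0 0 0; 1 0 0 0 0 0 0; 1 0 0 0 0 0 0")

```text
t: 3.3
eef_pos: [0.5543, -0.0203, 0.0178]
tool_rot: [0.0, 0.975, -0.224, 0.0]
contact_force: [-0.2, -0.1, -0.5]
gripper_width: 1.002
```

move_arm(commands="0 0 0 0 0 0 0; 0 0 0 0 0 0 0; 0 0 0 0 0 0 0; 0 0 0 0 0 0 0; 0 0 0 0 0 0 0; 0 0 0 0 0 0 0; 0 0 0 0 0 0 0; 0 0 0 0 0 0 0", force=30)

```text
t: 3.97
eef_pos: [0.5547, -0.0195, 0.0181]
tool_rot: [-0.0, 0.975, -0.224, 0.001]
contact_force: [-0.2, 0.0, 6.6]
gripper_width: 0.46
```

Gripped at 0.46 × 85 = 39 mm, which fits the 40 mm side. Lifting.

move_arm(commands="0 0 0 -1 0 0 0; 0 0 0 -2 0 0 0; 0 0 0 -2 0 0 0; 0 0 0 -2 0 0 0; 0 0 0 -1 0 0 0; 0 0 0 0 0 0 0")

```text
t: 4.47
eef_pos: [0.5556, -0.0198, 0.0998]
tool_rot: [-0.0, 0.975, -0.224, 0.002]
contact_force: [0.7, 0.0, -1.0]
gripper_width: 0.455
```

```bash
python3 plan.py .532 -.236 .095 -86.5 12
```

```text
t 4.4667 pos [ 0.5556 -0.0198  0.0998] w 0.455 F [ 0.67  0.05 -1.  ] tilt/turn [ -0.05  -0.24 -29.4 ] total tool cm [ 7.32 20.48  0.47] F_torque [ 0.02  0.05 -0.  ]
[0.61 1.71 0.04] [-0.   -0.02 -2.45]
[0.54 1.73 0.04] [-0.   -0.02 -2.45]
[0.46 1.75 0.04] [-0.   -0.02 -2.45]
[0.39 1.77 0.04] [-0.   -0.02 -2.45]
[0.31 1.79 0.04] [-0.   -0.02 -2.45]
[0.23 1.8  0.04] [-0.   -0.02 -2.45]
[0.16 1.81 0.04] [-0.   -0.02 -2.45]
[0.08 1.81 0.04] [-0.   -0.02 -2.45]
[0.   1.81 0.04] [-0.   -0.02 -2.45]
[-0.08  1.81  0.04] [-0.   -0.02 -2.45]
[-0.15  1.81  0.04] [-0.   -0.02 -2.45]
[-0.23  1.8   0.04] [-0.   -0.02 -2.45]
```

move_arm(commands="0 0.6 1.7 0 0 0 -2.5; 0 0.5 1.7 0 0 0 -2.5; 0 0.5 1.7 0 0 0 -2.5; 0 0.4 1.8 0 0 0 -2.5; 0 0.3 1.8 0 0 0 -2.4; 0 0.2 1.8 0 0 0 -2.4; 0 0.2 1.8 0 0 0 -2.4; 0 0.1 1.8 0 0 0 -2.4; 0 0 1.8 0 0 0 -2.4; 0 -0.1 1.8 0 0 0 -2.4; 0 -0.1 1.8 0 0 0 -2.5; 0 -0.2 1.8 0 0 0 -2.5")

```text
t: 5.47
eef_pos: [0.5307, -0.2357, 0.0959]
tool_rot: [-0.0, 0.999, 0.032, -0.001]
contact_force: [1.0, 1.6, -2.2]
gripper_width: 0.457
```

move_arm(commands="0 0 0 1 0 0 0; 0 0 0 1 0 0 0; 0 0 0 0 0 0 0; 0 0 0 0 0 0 0")

```text
t: 5.8
eef_pos: [0.5309, -0.2334, 0.0757]
tool_rot: [-0.001, 1.0, 0.031, -0.001]
contact_force: [-0.0, 0.9, -2.0]
gripper_width: 0.461
```

```bash
python3 plan.py .532 -.236 .05 -86.5 1
python3 - <<'E'
from h import *
T=cam('top');S=cam('scene')
cv2.imwrite('pics/braw.png',S['img'][:,:,::-1])
cr=lambda im,u,v,a=40,b=30:cv2.resize(im[int(v)-b:int(v)+b,int(u)-a:int(u)+a,::-1],(400,300),interpolation=cv2.INTER_CUBIC)
cv2.imwrite('pics/b.png',cv2.convertScaleAbs(np.hstack([cr(S['img'],190,175),cr(T['img'],345,186)]),alpha=1.5))
E
```

```text
t 5.8 pos [ 0.5309 -0.2334  0.0757] w 0.461 F [-0.   0.9 -2. ] tilt/turn [-0.11  0.16  0.08] total tool cm [0.1  0.28 2.57] F_torque [-0.04 -0.02 -0.  ]
[0.1  0.28 2.57] [-0.11  0.16  0.08]
```

View pics/b.png

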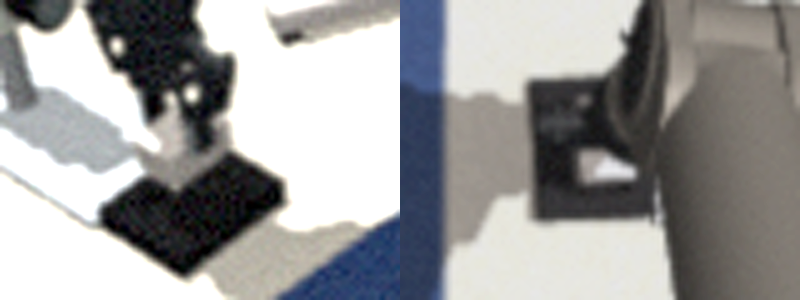

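Run:
```python
from m import *
S=cam('scene')
im=cv2.imread('pics/braw.png')
a=np.radians(3.5);X=np.array([np.cos(a),np.sin(a)]);Y=np.array([-X[1],X[0]])
for px in[(178,190),(232,157)]:
    p=np.array([190-40+(px[0]+.5)/5-.5,175-30+(px[1]+.5)/5-.5]); print(p,plane(S,[p],.0587)[0])
T=bot.get_obs()['eef_pos'][:2]
for off in(-1.4,0):
    c=T+X*off/1000
    for sx,sy in((1,1),(1,-1),(-1,1)):
        for z in(.0587,.0887): print(off,sx,sy,z,((proj(S,[np.r_[c+X*.03*sx+Y*.02*sy,z]])[0]-[150,145])*5).round(1))
cv2.imwrite('pics/b2.png',cv2.convertScaleAbs(cv2.resize(im[155:195,165:220],(770,560),interpolation=cv2.INTER_CUBIC),alpha=1.3))
```

```text
[185.2 182.6] [ 0.5553 -0.2104  0.0587]
[196. 176.] [ 0.506  -0.2086  0.0587]
-1.4 1 1 0.0587 [169.7 189.7]
-1.4 1 1 0.0887 [162.8 158.4]
-1.4 1 -1 0.0587 [132.4 167.1]
-1.4 1 -1 0.0887 [125.  135.8]
-1.4 -1 1 0.0587 [230.  146.4]
-1.4 -1 1 0.0887 [224.2 115.1]
0 1 1 0.0587 [168.3 190.8]
0 1 1 0.0887 [161.3 159.4]
0 1 -1 0.0587 [131.  168.1]
0 1 -1 0.0887 [123.5 136.8]
0 -1 1 0.0587 [228.6 147.3]
0 -1 1 0.0887 [222.8 116.1]
```

View pics/b2.png

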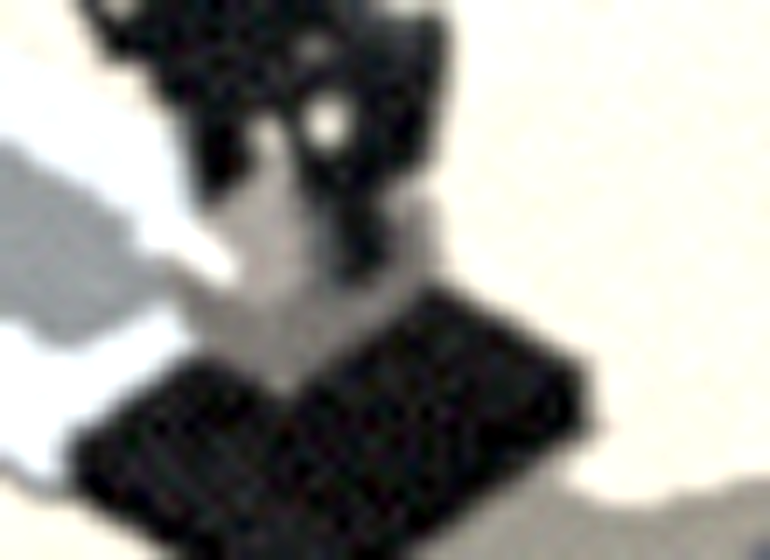

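Run:
```python
from m import *
S=cam('scene')
a=np.radians(3.5);X=np.array([np.cos(a),np.sin(a)]);Y=np.array([-X[1],X[0]])
for p,sx,sy in(((185.1,182.25),1,1),((195.6,174.9),-1,1),((177.7,178.1),1,-1)):
    print(plane(S,[p],.0587)[0,:2]-X*.03*sx-Y*.02*sy)
k2=mask(S['img'],lambda r,g,b:r<60,(165,165,48,40))
# stand corners (top face) picked from b2: left (75,450), right (585,365)
for p,sx,sy in(((75,440),1,-1),((588,370),-1,1)):
    p=(165+(p[0]+.5)/14-.5,155+(p[1]+.5)/14-.5)
    print('stand',p,plane(S,[p],.022)[0,:2]-X*.055*sx-Y*.045*sy)
```

```text
[ 0.5257 -0.2339]
[ 0.5341 -0.2326]
[ 0.5267 -0.2322]
stand (169.89285714285714, 185.96428571428572) [ 0.5255 -0.2336]
stand (206.53571428571428, 180.96428571428572) [ 0.5318 -0.2345]
```

The block is about 1–2 mm towards +y of the pocket as seen in the same view. I'll correct that, then lower to just above the mouth.

move_arm(commands="0 0.05 0.2 1.0 0 0.1 0; 0 0 0 1.0 0 0 0; 0 0 0 0.8 0 0 0; 0 0 0 0 0 0 0; 0 0 0 0 0 0 0")

```text
t: 6.42
eef_pos: [0.5317, -0.2368, 0.0482]
tool_rot: [-0.0, 1.0, 0.031, -0.0]
contact_force: [-0.1, -0.1, -1.1]
gripper_width: 0.458
```

```bash
python3 plan.py .5315 -.2355 .028 -86.5 1
```

```text
t 6.4167 pos [ 0.5317 -0.2368  0.0482] w 0.458 F [-0.12 -0.14 -1.06] tilt/turn [-0.05  0.01  0.02] total tool cm [-0.01 -0.13  2.02] F_torque [-0.01  0.01  0.03]
[-0.01 -0.13  2.02] [-0.05  0.01  0.02]
```

move_arm(commands="0 0 -0.05 0.4 0 0 0; 0 0 0 0.4 0 0 0; 0 0 0 0.4 0 0 0; 0 0 0 0 0 0 0; 0 0 0 0 0 0 0")

```text
t: 6.83
eef_pos: [0.5322, -0.2366, 0.0371]
tool_rot: [-0.0, 1.0, 0.031, 0.001]
contact_force: [0.5, -0.5, -1.4]
gripper_width: 0.458
```

move_arm(commands="0 0 0 0.3 0 0 0; 0 0 0 0.3 0 0 0; 0 0 0 0 0 0 0; 0 0 0 0 0 0 0")

```text
t: 7.17
eef_pos: [0.5322, -0.2366, 0.0311]
tool_rot: [-0.0, 1.0, 0.031, 0.001]
contact_force: [-0.2, 0.2, -1.5]
gripper_width: 0.46
```

move_arm(commands="0 0 0 0.2 0 0 0; 0 0 0 0.1 0 0 0; 0 0 0 0 0 0 0; 0 0 0 0 0 0 0")

```text
t: 7.5
eef_pos: [0.5324, -0.2366, 0.0283]
tool_rot: [-0.0, 1.0, 0.031, 0.001]
contact_force: [-0.6, 0.3, -1.6]
gripper_width: 0.458
```

move_arm(commands="0 0 0 0.1 0 0 0; 0 0 0 0.1 0 0 0; 0 0 0 0 0 0 0; 0 0 0 0 0 0 0")

```text
t: 7.83
eef_pos: [0.5325, -0.2366, 0.028]
tool_rot: [0.0, 1.0, 0.031, 0.001]
contact_force: [-6.0, 1.9, 15.2]
gripper_width: 0.462
```

Contact came at TCP 0.028, where the floor is expected. Easing off and releasing.

move_arm(commands="0 0 0 -0.1 0 0 0; 0 0 0 0 0 0 0; 0.7 0 0 0 0 0 0; 0.7 0 0 0 0 0 0; 0.7 0 0 0 0 0 0; 0.7 0 0 0 0 0 0; 0.7 0 0 0 0 0 0")

```text
t: 8.42
eef_pos: [0.5324, -0.2366, 0.0271]
tool_rot: [-0.0, 1.0, 0.031, 0.001]
contact_force: [-0.2, 0.2, -1.1]
gripper_width: 0.701
```

move_arm(commands="0.7 0 0 -1 0 0 0; 0.7 0 0 -2 0 0 0; 0.7 0 0 -3 0 0 0; 0.7 0 0 -4 0 0 0; 0.7 0 0 -4 0 0 0; 0.7 0 0 -4 0 0 0; 0.7 0 0 0 0 0 0")

```text
t: 9.0
eef_pos: [0.5367, -0.2379, 0.2167]
tool_rot: [0.003, 1.0, 0.031, 0.007]
contact_force: [1.2, 0.0, 0.1]
gripper_width: 0.7
```

```bash
python3 plan.py .487 .2065 .20 -10.8 16
```

```text
t 9.0 pos [ 0.5367 -0.2379  0.2167] w 0.7 F [1.24 0.04 0.1 ] tilt/turn [  0.84  -0.49 -75.69] total tool cm [ -2.26 -44.67   1.37] F_torque [-0.05 -0.06 -0.02]
[-0.14 -2.79  0.09] [ 0.05 -0.03 -4.73]
[ 0.09 -2.79  0.09] [ 0.05 -0.03 -4.73]
[ 0.32 -2.78  0.09] [ 0.05 -0.03 -4.73]
[ 0.55 -2.74  0.09] [ 0.05 -0.03 -4.73]
[ 0.77 -2.69  0.1 ] [ 0.05 -0.03 -4.73]
[ 0.99 -2.61  0.1 ] [ 0.05 -0.03 -4.73]
[ 1.2  -2.52  0.1 ] [ 0.05 -0.03 -4.73]
[ 1.41 -2.41  0.1 ] [ 0.05 -0.03 -4.73]
[ 1.6  -2.29  0.1 ] [ 0.05 -0.03 -4.73]
[ 1.78 -2.15  0.1 ] [ 0.05 -0.03 -4.73]
[ 1.96 -2.    0.1 ] [ 0.05 -0.03 -4.73]
[ 2.11 -1.83  0.1 ] [ 0.05 -0.03 -4.73]
[ 2.26 -1.65  0.1 ] [ 0.05 -0.03 -4.73]
[ 2.39 -1.46  0.11] [ 0.05 -0.03 -4.73]
[ 2.5  -1.25  0.11] [ 0.05 -0.03 -4.73]
[ 2.59 -1.04  0.1 ] [ 0.05 -0.03 -4.73]
```

move_arm(commands="1 -0.1 -2.8 0 0.1 0 -4.7; 1 0.1 -2.8 0 0.1 0 -4.7; 1 0.3 -2.8 0 0.1 0 -4.7; 1 0.6 -2.7 0 0.1 0 -4.7; 1 0.8 -2.7 0 0.1 0 -4.7; 1 1 -2.6 0 0.1 -0.1 -4.7; 1 1.2 -2.5 0 0.1 -0.1 -4.7; 1 1.4 -2.4 0 0.1 -0.1 -4.7; 1 1.6 -2.3 0 0 -0.1 -4.7; 1 1.8 -2.2 0 0 -0.1 -4.7; 1 2 -2 0 0 0 -4.7; 1 2.1 -1.8 0 0 0 -4.7")

```text
t: 10.0
eef_pos: [0.4968, 0.0987, 0.2102]
tool_rot: [-0.005, 0.865, 0.501, -0.002]
contact_force: [-0.3, -0.9, 0.1]
gripper_width: 1.001
```

```bash
python3 plan.py .487 .2065 .17 -10.8 4
python3 - <<'E'
from m import *
S,T=cam('scene'),cam('top')
cr=lambda im,u,v,a=30,b=22:cv2.resize(im[int(v)-b:int(v)+b,int(u)-a:int(u)+a,::-1],(400,293),interpolation=cv2.INTER_CUBIC)
cv2.imwrite('pics/d.png',cv2.convertScaleAbs(np.hstack([cr(S['img'],190,182),cr(T['img'],345,186)]),alpha=1.3))
sb=mask(S['img'],lambda r,g,b:r>165,(180,170,21,20)); tb=mask(T['img'],lambda r,g,b:r>95,(333,172,20,26))
print(tri(S,[cen(sb)],T,[cen(tb)]),rect(S,sb,.04),rect(T,tb,.04))
E
```

```text
t 10.0 pos [0.4968 0.0987 0.2102] w 1.001 F [-0.33 -0.91  0.14] tilt/turn [ -0.65  -0.2  -19.04] total tool cm [ 8.86 -6.17  4.1 ] F_torque [-0.02 -0.02  0.03]
[ 2.21 -1.54  1.03] [-0.16 -0.05 -4.76]
[ 2.34 -1.36  1.02] [-0.16 -0.05 -4.76]
[ 2.44 -1.16  1.01] [-0.16 -0.05 -4.76]
[ 2.53 -0.96  1.01] [-0.16 -0.05 -4.76]
[[ 0.5308 -0.2372  0.039   0.0032]] [ 530.6315 -235.4951   60.587    39.4958    3.6838] [ 531.4376 -238.1598   61.2557   41.508     6.1433]
```

View pics/d.png

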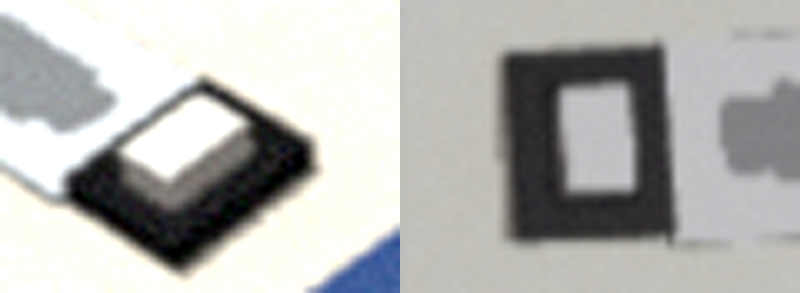

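Block seated: the picture shows it centred and square in the black pocket, with its top measured at 0.039 (expected 0.040). Its centre (0.531, -0.237) agrees with the stand. Now to the rack.

move_arm(commands="1 2.2 -1.5 1 -0.2 0 -4.8; 1 2.3 -1.4 1 -0.2 0 -4.8; 1 2.4 -1.2 1 -0.2 -0.1 -4.8; 1 2.5 -1 1 -0.1 -0.1 -4.7; 1 0 0 0 0 0 0; 1 0 0 0 0 0 0; 1 0 0 0 0 0 0")

```text
t: 10.68
eef_pos: [0.4868, 0.2032, 0.1703]
tool_rot: [0.001, 0.772, 0.635, -0.0]
contact_force: [0.1, -0.6, 1.5]
gripper_width: 1.002
```

```bash
python3 plan.py .487 .2065 .058 -10.8 1
```

```text
t 10.6833 pos [0.4868 0.2032 0.1703] w 1.002 F [ 0.13 -0.62  1.52] tilt/turn [ 0.03  0.08 -0.3 ] total tool cm [ 0.35 -0.05 11.23] F_torque [-0.01  0.    0.  ]
[ 0.35 -0.05 11.23] [ 0.03  0.08 -0.3 ]
```

move_arm(commands="1 0.3 0 2 0 0 -0.3; 1 0 0 2 0 0 0; 1 0 0 2 0 0 0; 1 0 0 2 0 0 0; 1 0 0 1 0 0 0; 1 0 0 0 0 0 0; 1 0 0 0 0 0 0")

```text
t: 11.27
eef_pos: [0.4874, 0.2063, 0.0805]
tool_rot: [0.0, 0.77, 0.638, -0.0]
contact_force: [0.9, 0.3, 0.0]
gripper_width: 1.002
```

```bash
python3 plan.py .487 .2065 .058 -10.8 1
python3 - <<'E'
from h import *
S=cam('scene');T=cam('top')
cr=lambda im,u,v,a=40,b=30:cv2.resize(im[int(v)-b:int(v)+b,int(u)-a:int(u)+a,::-1],(400,300),interpolation=cv2.INTER_CUBIC)
cv2.imwrite('pics/e.png',cv2.convertScaleAbs(np.hstack([cr(S['img'],290,225),cr(T['img'],220,190)]),alpha=1.4))
E
```

```text
t 11.2667 pos [0.4874 0.2063 0.0805] w 1.002 F [0.9  0.29 0.04] tilt/turn [0.02 0.05 0.02] total tool cm [ 0.01 -0.04  2.25] F_torque [ 0.04 -0.05  0.01]
[ 0.01 -0.04  2.25] [0.02 0.05 0.02]
```

View pics/e.png

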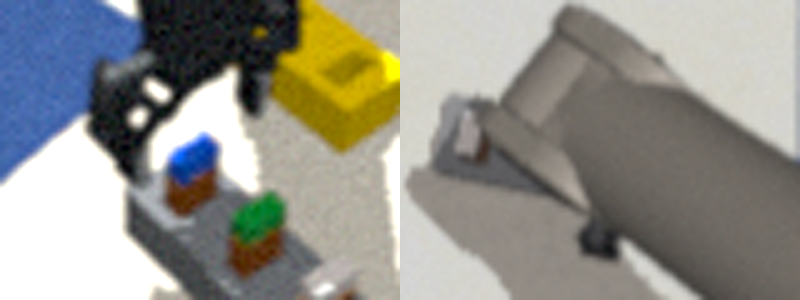

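The fingers straddle the blue cap (crop (192,160)) along the rack's x, and the green one is clear. Going down and closing.

move_arm(commands="1 0 0 1 0 0 0; 1 0 0 0.8 0 0 0; 1 0 0 0.4 0 0 0; 1 0 0 0 0 0 0; 1 0 0 0 0 0 0")

```text
t: 11.78
eef_pos: [0.4867, 0.2072, 0.0578]
tool_rot: [0.0, 0.77, 0.638, -0.0]
contact_force: [0.4, -0.5, -0.0]
gripper_width: 0.996
```

move_arm(commands="0.3 0 0 0 0 0 0; 0.3 0 0 0 0 0 0; 0.3 0 0 0 0 0 0; 0.3 0 0 0 0 0 0; 0.3 0 0 0 0 0 0; 0.3 0 0 0 0 0 0; 0.3 0 0 0 0 0 0; 0.3 0 0 0 0 0 0; 0.3 0 0 0 0 0 0; 0.3 0 0 0 0 0 0", force=30)

```text
t: 12.62
eef_pos: [0.4871, 0.2073, 0.0584]
tool_rot: [0.0, 0.77, 0.638, 0.0]
contact_force: [-0.9, -1.1, 4.2]
gripper_width: 0.368
```

move_arm(commands="0 0 0 0 0 0 0; 0 0 0 0 0 0 0; 0 0 0 0 0 0 0; 0 0 0 0 0 0 0", force=40)

```text
t: 12.95
eef_pos: [0.4871, 0.2073, 0.0584]
tool_rot: [0.0, 0.77, 0.638, 0.0]
contact_force: [-1.0, -0.9, 5.2]
gripper_width: 0.366
```

move_arm(commands="0 0 0 -0.5 0 0 0; 0 0 0 -0.7 0 0 0; 0 0 0 -0.8 0 0 0; 0 0 0 -0.8 0 0 0; 0 0 0 -1 0 0 0; 0 0 0 -1.5 0 0 0; 0 0 0 -2 0 0 0; 0 0 0 -2 0 0 0; 0 0 0 -2 0 0 0; 0 0 0 -1 0 0 0; 0 0 0 0 0 0 0; 0 0 0 0 0 0 0")

```text
t: 13.95
eef_pos: [0.4871, 0.2071, 0.1814]
tool_rot: [0.001, 0.77, 0.638, 0.0]
contact_force: [0.2, -0.2, -1.2]
gripper_width: 0.368
```

```bash
python3 plan.py .531 -.2366 .18 3.5 18
python3 - <<'E'
from h import *
S=cam('scene');cv2.imwrite('pics/lift.png',S['img'][:,:,::-1])
E
```

```text
t 13.95 pos [0.4871 0.2071 0.1814] w 0.368 F [ 0.25 -0.17 -1.25] tilt/turn [  0.07   0.02 -14.2 ] total tool cm [-42.78  12.55   0.17] F_torque [0.03 0.03 0.02]
[-2.38  0.7   0.01] [ 0.    0.   -0.79]
[-2.39  0.66  0.01] [ 0.    0.   -0.79]
[-2.39  0.63  0.01] [ 0.    0.   -0.79]
[-2.4   0.6   0.01] [ 0.    0.   -0.79]
[-2.41  0.57  0.01] [ 0.    0.   -0.79]
[-2.42  0.53  0.01] [ 0.    0.   -0.79]
[-2.43  0.5   0.01] [ 0.    0.   -0.79]
[-2.43  0.47  0.01] [ 0.    0.   -0.79]
[-2.44  0.43  0.01] [ 0.    0.   -0.79]
[-2.44  0.4   0.01] [ 0.    0.   -0.79]
[-2.45  0.36  0.01] [ 0.    0.   -0.79]
[-2.45  0.33  0.01] [ 0.    0.   -0.79]
[-2.46  0.3   0.01] [ 0.    0.   -0.79]
[-2.46  0.26  0.01] [ 0.    0.   -0.79]
[-2.47  0.23  0.01] [ 0.    0.   -0.79]
[-2.47  0.2   0.01] [ 0.    0.   -0.79]
[-2.47  0.16  0.01] [ 0.    0.   -0.79]
[-2.47  0.13  0.01] [ 0.    0.   -0.79]
```

move_arm(commands="0 -1.2 0.4 0 0 0 -0.8; 0 -2.4 0.7 0 0 0 -0.8; 0 -2.4 0.6 0 0 0 -0.8; 0 -2.4 0.6 0 0 0 -0.8; 0 -2.4 0.6 0 0 0 -0.8; 0 -2.4 0.6 0 0 0 -0.8; 0 -2.4 0.5 0 0 0 -0.8; 0 -2.4 0.5 0 0 0 -0.8; 0 -2.4 0.4 0 0 0 -0.8; 0 -2.4 0.4 0 0 0 -0.8; 0 -2.4 0.4 0 0 0 -0.8; 0 -2.4 0.3 0 0 0 -0.8")

```text
t: 15.0
eef_pos: [0.5163, -0.0752, 0.1798]
tool_rot: [-0.001, 0.714, 0.701, -0.001]
contact_force: [0.6, -0.3, -0.4]
gripper_width: 0.367
```

move_arm(commands="0 -2.5 0.3 0 0 0 -0.8; 0 -2.5 0.3 0 0 0 -0.8; 0 -2.5 0.2 0 0 0 -0.7; 0 -2.5 0.2 0 0 0 -0.7; 0 -2.0 0.2 0 0 0 -0.7; 0 -1.5 0.1 0 0 0 -0.7; 0 -0.5 0 0.8 0 0 0; 0 0 0 0.8 0 0 0; 0 0 0 0.8 0 0 0; 0 0 0 0.8 0 0 0; 0 0 0 0 0 0 0; 0 0 0 0 0 0 0")

```text
t: 16.0
eef_pos: [0.5316, -0.2124, 0.1485]
tool_rot: [-0.001, 0.686, 0.728, -0.0]
contact_force: [-0.9, -0.1, 0.6]
gripper_width: 0.368
```

```bash
python3 plan.py .531 -.2366 .149 3.5 1
python3 - <<'E'
from h import *
S=cam('scene');cv2.imwrite('pics/fr.png',S['img'][:,:,::-1]);T=cam('top');cv2.imwrite('pics/ft.png',T['img'][:,:,::-1])
p=proj(S,[[.531,-.237,.14]])[0];print(p)
x,y=int(p[0])-33,int(p[1])-20
print(x,y);cv2.imwrite('pics/f.png',cv2.convertScaleAbs(cv2.resize(S['img'][y:y+50,x:x+66,::-1],(792,600),interpolation=cv2.INTER_CUBIC),alpha=1.3))
E
```

```text
t 16.0 pos [ 0.5316 -0.2124  0.1485] w 0.368 F [-0.91 -0.11  0.57] tilt/turn [-0.08 -0.03 -0.08] total tool cm [-2.41 -0.21 -0.05] F_torque [-0.05 -0.03  0.04]
[-2.41 -0.21 -0.05] [-0.08 -0.03 -0.08]
[182.06840808 158.59650255]
149 138
```

View pics/f.png

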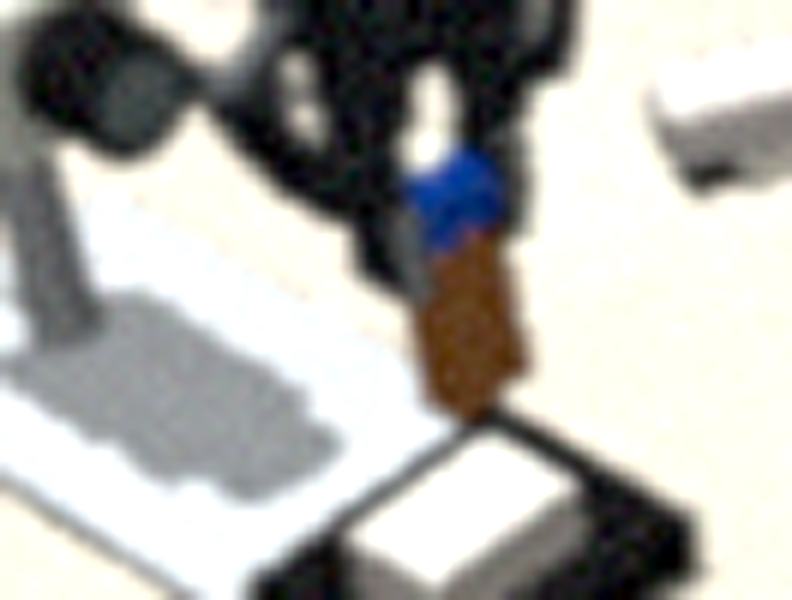

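The standard hangs in the jaws with the blue cap up, above the seated block. It is 2.4 cm short, so I'll finish the approach and then measure.

move_arm(commands="0 -0.8 -0.1 0 0 0 -0.1; 0 -0.8 -0.1 0 0 0 0; 0 -0.8 0 0 0 0 0; 0 0 0 0 0 0 0; 0 0 0 0 0 0 0; 0 0 0 0 0 0 0")

```text
t: 16.6
eef_pos: [0.5314, -0.2379, 0.1494]
tool_rot: [0.0, 0.686, 0.728, 0.0]
contact_force: [-0.3, 0.6, -0.3]
gripper_width: 0.366
```

```bash
python3 plan.py .531 -.2366 .149 3.5 1
cat > g.py <<'E'
from m import *
import sys
S=cam('scene');T=cam('top')
o=bot.get_obs()['eef_pos']
a=np.radians(3.5);X=np.array([np.cos(a),np.sin(a),0]);Y=np.array([-X[1],X[0],0]);Z=np.array([0,0,1.])
x0,y0=155,135
hs=S['img'].astype(int)
am=mask(S['img'],lambda r,g,b:(r-b>50)&(r<150),(165,140,36,40))
bl=mask(S['img'],lambda r,g,b:(b-r>45),(165,130,36,35))
for n,p in(('amber',am),('blue',bl)):
    print(n,'bbox',p.min(0),p.max(0),'cen',cen(p),'poly',cv2.approxPolyDP(p.astype(np.float32),.9,True).reshape(-1,2).round(1).tolist())
C=o+[0,0,-.009]
for sz in(-39,21,39):
    print('pred z',sz,proj(S,[C+X*.016*sx+Y*.008*sy+Z*sz/1000 for sx,sy in((1,-1),(1,1),(-1,1),(-1,-1))]).round(1).tolist())
cv2.imwrite(f'pics/{sys.argv[1]}.png',cv2.convertScaleAbs(cv2.resize(S['img'][y0:y0+50,x0:x0+66,::-1],(792,600),interpolation=cv2.INTER_CUBIC),alpha=1.3))
E
python3 g.py g
```

```text
t 16.6 pos [ 0.5314 -0.2379  0.1494] w 0.366 F [-0.31  0.58 -0.32] tilt/turn [ 0.01  0.01 -0.11] total tool cm [ 0.13 -0.04  0.04] F_torque [ 0.03  0.02 -0.04]
[ 0.13 -0.04  0.04] [ 0.01  0.01 -0.11]
amber bbox [179.4167 155.0833] [186.0833 167.4167] cen [182.8043 161.7203] poly [[184.39999389648438, 155.10000610351562], [181.10000610351562, 157.10000610351562], [181.10000610351562, 161.39999389648438], [179.39999389648438, 160.89999389648438], [180.89999389648438, 167.10000610351562], [183.10000610351562, 167.39999389648438], [183.60000610351562, 165.60000610351562], [186.10000610351562, 165.10000610351562], [184.39999389648438, 164.1999969482422], [186.10000610351562, 163.1999969482422], [185.8000030517578, 160.89999389648438], [182.60000610351562, 159.8000030517578], [185.1999969482422, 159.1999969482422], [183.60000610351562, 157.89999389648438], [184.8000030517578, 157.1999969482422]]
blue bbox [177.9167 146.5833] [185.25   155.0833] cen [181.7507 150.6344] poly [[183.39999389648438, 146.60000610351562], [177.89999389648438, 149.8000030517578], [179.89999389648438, 155.10000610351562], [184.89999389648438, 152.10000610351562], [184.89999389648438, 148.10000610351562]]
pred z -39 [[178.8, 168.5], [181.9, 170.3], [188.5, 165.7], [185.4, 164.0]]
pred z 21 [[175.8, 155.2], [178.9, 156.9], [185.8, 152.4], [182.7, 150.7]]
pred z 39 [[174.9, 151.0], [178.0, 152.7], [185.0, 148.2], [181.9, 146.5]]
```

View pics/g.png

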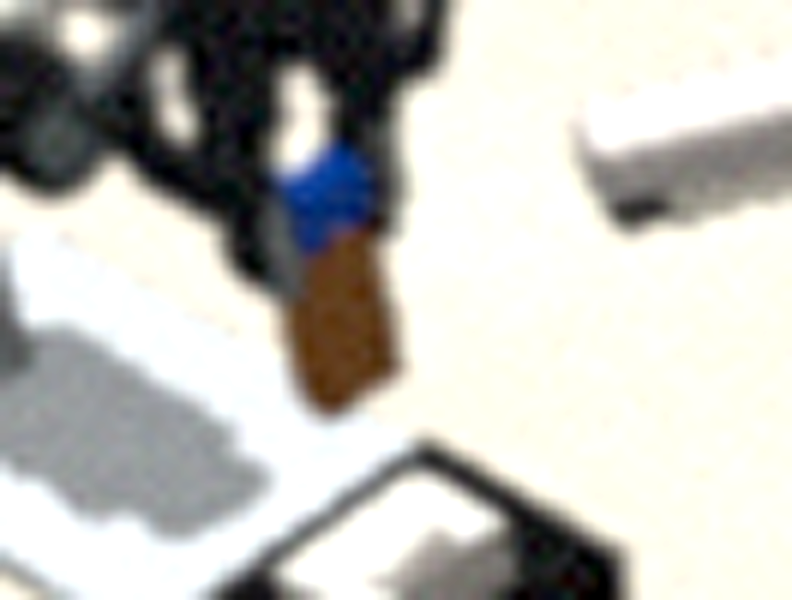

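Run:
```python
from m import *
S=[cam('scene')['img'].astype(float) for _ in range(6)]; c=cam('scene'); im=np.mean(S,0)
o=bot.get_obs()['eef_pos'];C=o+[0,0,-.009];print(o)
a=np.radians(3.5);X=np.array([np.cos(a),np.sin(a),0]);Y=np.array([-X[1],X[0],0])
def edge(sx,sy,row):
    q=proj(c,[C+X*.016*sx+Y*.008*sy+[0,0,z] for z in(-.039,0)]); return np.interp(row,q[::-1,1],q[::-1,0])
for row in range(157,167):
    b=im[row,:,2]; bg=b[194:200].mean(); fg=b[182:185].mean(); h=(bg+fg)/2
    i=np.where(b[180:195]>h)[0][0]+180; R=i-1+(h-b[i-1])/(b[i]-b[i-1])
    bl=b[172:176].mean(); h2=(bl+fg)/2; j=np.where(b[170:184]>h2)[0][-1]+170; L=j+(b[j]-h2)/(b[j]-b[j+1])
    print(row,'L %.2f pred %.2f  R %.2f pred %.2f fg %.0f bg %.0f'%(L,edge(1,-1,row),R,edge(-1,1,row),fg,bg))
# foot bottom: columns
for col in(182,183,184,185,186):
    b=im[:,col,2]; h=(b[160:164].mean()+b[171:173].mean())/2; i=np.where(b[162:175]>h)[0][0]+162; r=i-1+(h-b[i-1])/(b[i]-b[i-1])
    q=proj(c,[C+X*.016*s+Y*.008+[0,0,-.039] for s in(1,-1)]); print(col,'foot row %.2f pred %.2f'%(r,np.interp(col,q[:,0],q[:,1])))
print(proj(c,[C+X*.001,C+Y*.001,C+[0,0,.001]])-proj(c,[C]))
```

```text
[ 0.5315 -0.2378  0.1494]
157 L 174.48 pred 176.86  R 186.52 pred 186.72 fg 20 bg 194
158 L 175.29 pred 176.86  R 186.65 pred 186.90 fg 22 bg 192
159 L 176.79 pred 176.86  R 186.81 pred 187.10 fg 21 bg 191
160 L 177.69 pred 176.88  R 187.17 pred 187.30 fg 20 bg 191
161 L 177.97 pred 177.11  R 187.39 pred 187.50 fg 22 bg 190
162 L 178.18 pred 177.33  R 187.49 pred 187.70 fg 21 bg 189
163 L 178.42 pred 177.56  R 187.65 pred 187.90 fg 22 bg 187
164 L 178.60 pred 177.78  R 187.95 pred 188.10 fg 21 bg 187
165 L 178.77 pred 178.01  R 188.00 pred 188.29 fg 21 bg 186
166 L 179.06 pred 178.23  R 187.23 pred 188.42 fg 19 bg 185
182 foot row 169.27 pred 170.09
183 foot row 169.00 pred 169.40
184 foot row 168.37 pred 168.71
185 foot row 167.62 pred 168.02
186 foot row 167.19 pred 167.33
[[-0.2119  0.1412]
 [ 0.193   0.1084]
 [-0.0475 -0.2242]]
```

Edge fits: both vertical edges match the predicted slope (0.218/0.198 against 0.225/0.199), so the standard is upright to about 0.5°. Its midline offset of +0.3 px equals the scene camera's known bias, so it is centred on the TCP. Last trim: +1 mm in y, -0.5 mm in x.

move_arm(commands="0 0.1 -0.05 0.04 0 0 -0.1; 0 0 0 0 0 0 0; 0 0 0 0 0 0 0; 0 0 0 0 0 0 0; 0 0 0 0 0 0 0; 0 0 0 0 0 0 0")

```text
t: 17.55
eef_pos: [0.5309, -0.2369, 0.149]
tool_rot: [0.0, 0.685, 0.728, -0.0]
contact_force: [-0.1, 0.3, -0.3]
gripper_width: 0.369
```

```bash
python3 plan.py .531 -.2367 .149 3.5 1
python3 - <<'E'
from m import *
S,T=cam('scene'),cam('top')
cv2.imwrite('pics/z.png',np.hstack([cv2.resize(S['img'][:,:,::-1],(400,300)),cv2.resize(T['img'][:,:,::-1],(400,300))]))
E
```

```text
t 17.55 pos [ 0.5309 -0.2369  0.149 ] w 0.369 F [-0.13  0.3  -0.32] tilt/turn [0.01 0.03 0.02] total tool cm [ 0.02  0.01 -0.  ] F_torque [ 0.02  0.05 -0.01]
[ 0.02  0.01 -0.  ] [0.01 0.03 0.02]
```

View pics/z.png

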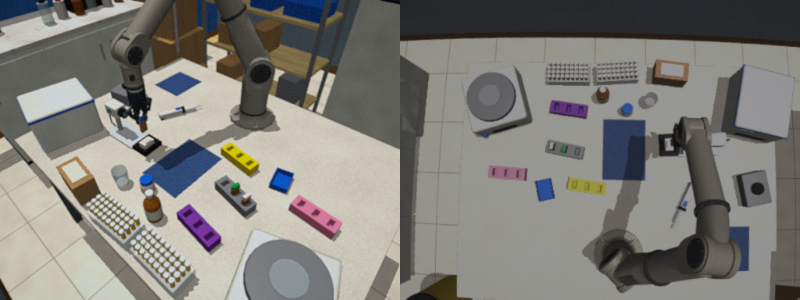

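All in place: the green and white standards are still in the rack, the bystanders are untouched, and the blue standard is held at the lens.

```bash
python3 -c "from station import bot; print(bot.hand_in())"
```

```text
the job is handed in; nothing more can be done
None
```

The white reference block is seated in the pocket and released. I handed the job in at about 17.7 s with the blue-capped standard held above it; the hand-in gives no verdict.

**Block:**
- It touched the pocket floor at the expected height with about 15 N, and I eased off before letting go.
- Its top then measured 39 mm above the table (expected 40). Its centre measured (0.531, -0.237) m, matching the stand.
- Yaw read 3.7° in the scene view and 6.1° in the coarser top view, against about 3.5° for the stand. The two disagree; I trusted the scene view, and the pictures show it square.

**Standard:**
- At hand-in the arm read (0.531, -0.237, 0.149) m, which puts the standard's centre at 140 mm. It was square to the pocket to about 0.1° by the arm's reading and steady.
- Before the last 1 mm trim, the fitted edges showed it upright to about 0.5° and centred in the grip to about 1 mm. I did not repeat that fit afterwards.

**Other checks:**
- The two cameras disagree by 2–3 mm, mostly in y. I allowed for this by comparing things within the same view.
- In the last picture the green and white standards are still in the rack and nothing else looks moved.

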